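Fetch the laundry paddle out of the covered wire tray

TASK

The square metal tin is in the way in the wire tray: first put it back upright in its own place, the holder with the square pocket, fully down, and let it go. Then take the wooden laundry paddle out of the tray: it is longer than the tray's opening, so tilt it and bring one end up through the opening first while the other is still down in the tray. Finish with the gripper still holding the paddle still in the air, all of it at least 5 cm above the tray's rim and touching nothing else; do not tip the tin or disturb the other things.

Things in the scene. Friction and masses are not known exactly. Their poses are not given: they have to be found in the camera images.
- tray: Fixed low wire tray, white wire walls, grey floor. Origin: centre of its underside, on the worktop; x along its length, y across, z up. Inside 420 (x) by 180 mm (y), walls 5 mm thick; floor top at z = 10 mm, rim at 68 mm (wire tops 72). Fixed wire grids at rim height cover both ends, with 54 mm free below them as far as the end walls at x = +-210 mm.
- opening (a point): Centre of the tray's opening, in the rim's plane (68 mm above the tray's origin); axes as the tray's. The opening between the two covers is the only way out: 240 mm (x = -120 to +120) by 180 mm, bordered at x = +-120 mm by cross wires 8 mm thick, axes at tray z = 68 mm (undersides 64 mm).
- paddle: Loose wooden laundry paddle, 310 mm long, about 120 g, lying flat on the tray's floor along the tray's x (within 3 degrees), ends under the covers, blade away from the robot. Origin: underside, mid-length; x to the blade, z up. Handle: square bar 20 x 20 mm, x = -155 to +65; blade 44 mm wide, 14 mm thick, x = +65 to +155, same underside. Centre of mass near x = +15 mm.
- handle_end (a point): Middle of the paddle's handle end face (x = -155, z = 10 mm in the paddle's frame); axes as the paddle's.
- blade_end (a point): Middle of the paddle's blade end face (x = +155, z = 7 mm in the paddle's frame); axes as the paddle's.
- tin: Loose square metal tin, 52 x 52 mm, 105 mm tall, about 200 g, standing upright on the tray's floor inside the opening, beside the paddle. Origin: centre of its underside; x and y square to its sides, z up.
- square_holder: Fixed white block 90 x 90 mm, 30 mm high, with a square pocket 58 x 58 mm, 22 mm deep, sides along its x and y: the tin's own place. A black square is on its two x faces. Origin: centre of its underside. It stands on the grey board that carries the row of three holders; their order in the row varies.
- square_holder_floor (a point): Centre of the square pocket's floor (8 mm above the block's underside, 22 mm below its top); axes as the block's.
- wide_holder: Fixed white block 90 x 90 x 30 mm in the same row, with an empty round pocket of 56 mm diameter; a black disc on its x faces. Not for the tin. Origin: centre of its underside.
- small_holder: Fixed white block 90 x 90 x 30 mm in the same row, with a round pocket of 46 mm diameter and 22 mm depth in which the small bottle stands. Origin: centre of its underside.
- small_bottle: Bystander: amber bottle, 40 mm diameter, 100 mm tall, standing in the small holder. Origin: centre of its underside.
- flat_tin: Bystander: round flat steel tin, 66 mm diameter, 24 mm high, on the worktop between tray and holders. Origin: centre of its underside.
- can_a: Bystander: drinks can, 66 mm diameter, 115 mm tall, beyond the task. Origin: centre of its underside.
- can_b: Bystander: another such can, 66 mm diameter, 115 mm tall. Origin: centre of its underside.
- carton: Bystander: cardboard carton 150 x 70 x 85 mm (x, y, z). Origin: centre of its underside.
- spray: Bystander: amber spray bottle, 70 x 85 mm, 213 mm tall with its white head. Origin: centre of its underside.
- mug: Bystander: white mug, 80 mm diameter, 90 mm tall, handle to its +y. Origin: centre of its underside.

How it is judged:
On the way, in this order (a step that is already met when the one before it is completed fails the run):
1. the tin stands fully down in the square pocket, released (horizontal distance between tin and square_holder_floor below 0.008 m and z of tin in the frame of square_holder_floor below 0.005 m and angle between tin's own z axis and vertical below 0.12 rad and contact force between the fingers and tin below 0.1 N), for 0.2 s.
2. the gripped paddle has one end up through the opening while the other is still below the rim (((z of handle_end in the frame of tray above 0.078 m and z of blade_end in the frame of tray below 0.062 m and contact force between the fingers and paddle above 0.5 N) or (z of blade_end in the frame of tray above 0.078 m and z of handle_end in the frame of tray below 0.062 m and contact force between the fingers and paddle above 0.5 N))), for 0.1 s.
At the end, for the whole second after the job is handed in: The tin stands released and upright (within 7 degrees) in the square pocket, within 8 mm of its centre and at most 5 mm above its floor; the paddle is held by the fingers, at rest, both end points at least 40 mm above the tray's rim, touching none of the other things (all of step 1 and z of each of handle_end, blade_end in the frame of tray above 0.108 m and contact force between the fingers and paddle above 1 N and linear speed of paddle below 0.03 m/s and angular speed of paddle below 0.2 rad/s and contact force between paddle and tray below 0.1 N and contact force between paddle and tin below 0.1 N and contact force between paddle and square_holder below 0.1 N and contact force between paddle and wide_holder below 0.1 N and contact force between paddle and small_holder below 0.1 N and contact force between paddle and small_bottle below 0.1 N and contact force between paddle and flat_tin below 0.1 N and contact force between paddle and can_a below 0.1 N and contact force between paddle and can_b below 0.1 N and contact force between paddle and carton below 0.1 N and contact force between paddle and spray below 0.1 N and contact force between paddle and mug below 0.1 N); the arm keeps its last pose, push and grip.
It fails at once if the tin is tipped over (angle between tin's own z axis and vertical above 0.6 rad).
It fails at once if one of the bystanders is shoved more than 40 mm (distance of any of small_bottle, flat_tin, can_a, can_b, carton, spray, mug from where it was at the start of the episode above 0.04 m).
It also fails if it takes over 53 s, if anything falls off the work surface, if the arm or the gripper's body presses on something with over 40 N, if the wrist force passes 120 N, or if a joint passes its speed limit or range.

ROBOT

A 7-joint arm with a two-finger parallel gripper is mounted at the origin on the work surface. World frame = base frame: x ahead of the robot, y to its left, z up, the work surface at z = 0. Lengths are in m, angles in rad, forces in N, time in s.
With the tool pointing down it reaches from about 0.4 to 0.85 m from the base axis. Payload 4.5 kg.
Tool frame: the origin (TCP) lies at the very end of the fingers, on their centre line; the grasp point (between the pads) lies 19 mm behind it; z points along the fingers, y is the line along which they close (so a half turn about z gives the same grasp; the last joint's range is limited). The gripper opens to 85 mm and grips with 20 to 120 N. Pads are 22 mm wide; open, the fingers measure 114 mm over their backs; the gripper's body (76 mm by 85 mm) begins 54 mm behind the grasp point. The pads swing forward as they close: fully open they stand 13 mm farther back than shut.
Start: joints at [1.324, 0.689, -0.195, 1.565, 0.157, 0.902, -0.215], TCP at [0.173, -0.601, 0.231] pointing down, gripper open.
Joint ranges: [-3.01, 3.01], [-0.46, 2.08], [-1.47, 1.51], [0.13, 2.56], [-1, 4.14], [0.04, 2.09], [-2.66, 2.66]. Speed limits (rad/s): [2.57, 2.57, 3.14, 3.14, 3.14, 3.14, 3.14].

INTERFACE

Orientations are given as a unit quaternion [x, y, z, w].
In Python, from bench import r, optics gives the robot as it stands.
- The arm moves only by the shell command python3 -m pendant 'ROWS' [FORCE]. ROWS is a JSON object whose one key "increments" holds a list of rows, each a list of 3 entries, a list of its own where there are three numbers: the turn, a rotation vector about the tool's x, y, z in units of 5 degrees (1.0 is 5 degrees), then the shift along the tool's x, y, z in units of 25 mm (1.0 is 25 mm), then the opening, from -1 (shut) to 1 (fully open). A call has 1 to 20 rows; each row shifts and turns the commanded pose from where the row before left it, along the tool's axes as they then stand; what a row does not reach is not made up. A row lasts 1/8 s, in which the tool goes at most 62.5 mm and 10.7 degrees, less where a joint would pass 70% of its speed; a pose out of reach is approached as far as the arm can. A call is refused whole if a number of a shift passes 1 or a number of a turn 1, either way. A call with a gripper value outside its range is refused whole. The fingers move at their own pace and stop on an object; FORCE is the grip in N (left out, the last holds). Time passes only in rows, so rows that do not move let the fingers close. It gives the time, the measured TCP pose, the force, the opening and the grip force at its end, in the units of the state.
- r.read_state(): the state, without advancing time (a new reading comes with each control period).
- optics.snapshot(name): name is "scene" or "top"; returns a dict with "color" (384x512x3 uint8, blue, green, red), "depth" (384x512 float32, m along the optical axis (not along the pixel's ray), 0 where there is no reading), "vfov" (degrees; the focal length in pixels is half the picture's height over the tangent of half this angle, whatever the lens; pixels are square), "cx", "cy" (the principal point, pixels), "extrinsics" (4x4, takes a point from camera to world coordinates). Camera axes: x right, y down, z forward; pixel columns grow to the right and rows downward; lengths in m; the calibration is good to about 2 mm. A picture is of the moment at which its call begins.
- r.finish_job(): hands the job in; it is judged then, once.
The state is a dict: "time": time; "joint_positions": joint angles; "qvel": joint speeds; "joint_torque": joint torques, N m; "eef_pos": TCP position; "orientation": TCP orientation; "ft_force": force on the tool from outside, world axes, zero at the start; "ft_torque": the same for the moment, N m; "finger_gap": opening from 0.0 (shut) to 1.0 (fully open); "grip_force": force on a finger pad.
Only numpy, scipy, OpenCV 4.12 (cv2) and the standard library are available. Lean on these libraries where they do the work, as an engineer would, in place of code of your own. Each camera call takes 0.05 s, during which the arm holds its last target. There are 200 camera calls.

## Working session

There is one attempt and no reset: what is moved stays moved. The work goes in short steps, Python scripts to look and compute and a shell command to move; the robot and the scene stay as the last step left them, time stands still between calls to the robot, and variables do not carry over. Pictures are saved under pics/ and viewed, at most 10 in all, crops included, and the job is handed in when it is done.

```bash
mkdir -p pics; ls; cat > h.py <<'E'
import numpy as np,cv2
from bench import r,optics
def snap(n):
    s=optics.snapshot(n); s['f']=s['color'].shape[0]/2/np.tan(np.radians(s['vfov'])/2); s['E']=np.array(s['extrinsics']); return s
def pts(s):
    d=s['depth'];h,w=d.shape;v,u=np.mgrid[:h,:w]
    P=np.stack([(u-s['cx'])/s['f']*d,(v-s['cy'])/s['f']*d,d,np.ones_like(d)],-1)@s['E'].T
    P=P[...,:3];P[d==0]=np.nan;return P
def ray(s,u,v,z):
    D=s['E'][:3,:3]@np.array([(u-s['cx'])/s['f'],(v-s['cy'])/s['f'],1]);o=s['E'][:3,3];return o+D*(z-o[2])/D[2]
E
python3 - <<'E'
from h import *
for n in('scene','top'):
    s=snap(n);cv2.imwrite(f'pics/{n}0.png',s['color']);print(n,s['f'],s['cx'],s['cy'],s['E'].round(3).tolist())
    np.savez(f'{n}0.npz',**{k:np.array(v) for k,v in s.items()})
print(r.read_state())
E
```

```text
pics
scene 403.1712667830718 249.74323404711743 190.6883523812299 [[0.025, 0.682, -0.731, 1.467], [1.0, -0.017, 0.019, -0.04], [0.001, -0.731, -0.682, 0.917], [0.0, 0.0, 0.0, 1.0]]
top 367.44733184669576 255.2212445799609 193.422350914199 [[0.021, -0.993, 0.112, 0.473], [-1.0, -0.022, -0.007, 0.007], [0.009, -0.112, -0.994, 1.134], [0.0, 0.0, 0.0, 1.0]]
{'time': 0.1, 'joint_positions': array([ 1.32378764,  0.68994195, -0.19452704,  1.56622425,  0.15728034,
        0.90249991, -0.21507061]), 'qvel': array([ 0.00217817, -0.0022296 ,  0.00109853, -0.00363157,  0.00014389,
        0.00039622,  0.00096623]), 'joint_torque': array([-4.29806969e-03, -5.40600443e+01, -1.27169318e+00, -1.58985686e+01,
        9.42913815e-03,  4.35547961e-03,  5.07581007e-06]), 'eef_pos': array([ 0.17301347, -0.59997267,  0.23054251]), 'orientation': array([ 9.90152356e-01,  1.39991434e-01, -1.66355264e-04, -8.25622821e-04]), 'ft_force': array([-0.60367216,  0.10485211,  0.13575507]), 'ft_torque': array([0.01597064, 0.02079   , 0.04130836]), 'grip_force': 0.0, 'finger_gap': 0.9982942686274848}
```

View pics/scene0.png

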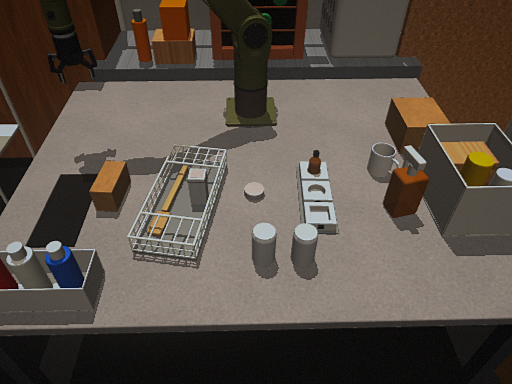

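View pics/top0.png

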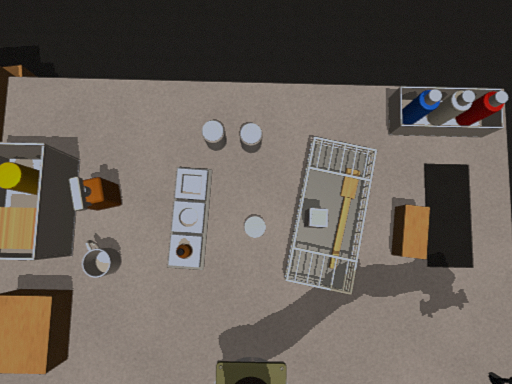

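The top view shows the tin at about (318,218) beside the paddle, which runs from (352,172) to (333,268). The square holder is at (192,184). Next I measure in both views.

```bash
cat > m.py <<'E'
from h import *
def rect(P,m,name,zs=1):
    Q=P[m&~np.isnan(P[...,2])]
    if len(Q)<10: print(name,'few',len(Q));return
    c,sz,a=cv2.minAreaRect((Q[:,:2]*1000).astype(np.float32))
    print(name,len(Q),'c',np.round(c,1),'sz',np.round(sz,1),'ang',round(a,2),'z med',np.median(Q[:,2]).round(4),'mean',(Q[:,:2].mean(0)*1000).round(1))
T={}
for n in('top','scene'):
    s=dict(np.load(f'{n}0.npz'));P=pts(s);z=P[...,2];x=P[...,0];y=P[...,1]
    hsv=cv2.cvtColor(s['color'],cv2.COLOR_BGR2HSV)
    print(n)
    inb=(x>.3)&(x<.85)
    near=lambda cx,cy,rr:(np.hypot(x-cx,y-cy)<rr)
    rect(P,(z>.095)&(z<.13)&inb&(y>-.3)&(y<-.08),'tin')
    rect(P,(z>.055)&(z<.08)&inb&(y>-.4)&(y<-.05),'trayrim')
    pm=(hsv[...,0]>8)&(hsv[...,0]<25)&(hsv[...,1]>150)&(hsv[...,2]>110)&inb&(y>-.35)&(y<-.1)
    rect(P,pm,'paddle')
    rect(P,(z>.02)&(z<.04)&(y>.08)&(y<.3)&inb,'holders')
    rect(P,(z>.02)&(z<.045)&(y>-.1)&(y<.08)&inb,'flat tin')
    rect(P,(z>.06)&(y>.1)&(y<.3)&(x>.3)&(x<.5),'bottle')
    rect(P,(z>.09)&(y>-.1)&(y<.3)&(x>.7)&(x<.9),'cans')
    Q=P[pm];Q=Q[~np.isnan(Q[:,2])]
    for t in np.arange(.4,.8,.02):
        k=Q[abs(Q[:,0]-t)<.01]
        if len(k):print(round(t,2),len(k),np.round([k[:,1].min(),k[:,1].max(),np.median(k[:,2])],4))
E
python3 m.py
python3 - <<'E'
import cv2,numpy as np
a=cv2.imread('pics/top0.png')
b=np.hstack([cv2.resize(a[125:305,270:390],None,fx=3.3,fy=3.3,interpolation=2),cv2.resize(a[155:275,160:220],None,fx=4.95,fy=4.95,interpolation=2)])
cv2.imwrite('pics/c.png',b)
E
```

```text
top
tin 368 c [ 526.1 -177.7] sz [52.4 52.1] ang 86.78 z med 0.1134 mean [ 525.9 -176.5]
trayrim 1896 c [ 541. -226.] sz [193.  432.6] ang 79.36 z med 0.0688 mean [ 534.8 -224.3]
paddle few 0
holders 2055 c [580.2 187.5] sz [123.3 412.4] ang 80.02 z med 0.034 mean [518.  196.3]
flat tin 366 c [543.  -10.4] sz [413.9 101.3] ang 12.49 z med 0.0228 mean [521.8  -1.6]
bottle 160 c [423.3 202.3] sz [37.8 38.1] ang 21.09 z med 0.0834 mean [424.4 199.1]
cans 835 c [763.2  69.7] sz [172.8  62.8] ang 87.11 z med 0.1127 mean [760.8  70.1]
scene
tin 287 c [ 528.2 -178. ] sz [52.4 56. ] ang 87.11 z med 0.1153 mean [ 535.9 -177.8]
trayrim 1546 c [ 540.4 -225.5] sz [193.  437.3] ang 79.28 z med 0.0712 mean [ 576.9 -229.2]
paddle 48 c [ 639.2 -289.7] sz [39.4 88.6] ang 81.93 z med 0.0252 mean [ 633.9 -294.8]
holders 1523 c [592.7 185.9] sz [124.4 433.3] ang 80.15 z med 0.0362 mean [560.8 190.6]
flat tin 376 c [565.2  -7. ] sz [465.   98.4] ang 11.32 z med 0.0255 mean [600.2   1.8]
bottle 157 c [429.5 202.6] sz [37.9 30.6] ang 82.08 z med 0.0838 mean [433.5 201. ]
cans 977 c [768.7  70.9] sz [172.7  66.2] ang 89.51 z med 0.1146 mean [774.5  69.9]
0.6 13 [-0.3011 -0.2648  0.0261]
0.62 8 [-0.3068 -0.2685  0.0243]
0.64 11 [-0.3097 -0.2696  0.0252]
0.66 12 [-0.3114 -0.2732  0.025 ]
0.68 4 [-0.3142 -0.2994  0.0264]
```

View pics/c.png

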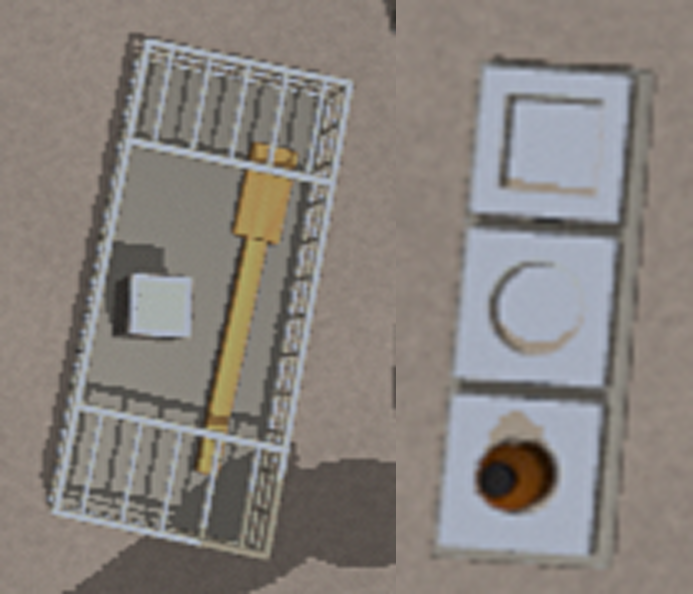

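The crop confirms the order of the row: the square pocket is at the far end. Both paddle ends lie under the covers, and the tin is clear of the paddle. Next I refine the holder, pocket and paddle.

```bash
cat > m2.py <<'E'
from h import *
import sys
for n in('top','scene'):
    s=dict(np.load(f'{n}0.npz'));P=pts(s);z=P[...,2];x=P[...,0];y=P[...,1]
    hsv=cv2.cvtColor(s['color'],cv2.COLOR_BGR2HSV);print(n)
    ok=~np.isnan(z)
    m=ok&(z>.024)&(z<.046)&(y>.12)&(y<.27)&(x>.36)&(x<.69)&(hsv[...,2]>150 if n=='top' else True)
    Q=P[m];c,sz,a=cv2.minAreaRect((Q[:,:2]*1000).astype(np.float32));print('row',len(Q),c,sz,a,np.percentile(Q[:,2],[10,50,90]).round(4))
    m2=m&(z>.030); 
    k=cv2.connectedComponentsWithStats(cv2.erode(m2.astype(np.uint8),np.ones((2,2))))
    for i in range(1,k[0]):
        if k[2][i,4]>100:
            Q=P[k[1]==i];c,sz,a=cv2.minAreaRect((Q[:,:2]*1000).astype(np.float32));print(' block',len(Q),np.round(c,1),np.round(sz,1),round(a,1),k[2][i])
    # pocket floor points
    m3=ok&(z>.005)&(z<.021)&(y>.12)&(y<.27)&(x>.55)&(x<.69)
    k=cv2.connectedComponentsWithStats(m3.astype(np.uint8))
    for i in range(1,k[0]):
        if k[2][i,4]>30:
            Q=P[k[1]==i];c,sz,a=cv2.minAreaRect((Q[:,:2]*1000).astype(np.float32));print(' low',len(Q),np.round(c,1),np.round(sz,1),round(a,1),np.median(Q[:,2]).round(4))
    b=s['color'].astype(int);h=hsv
    pm=ok&(h[...,0]>10)&(h[...,0]<28)&(h[...,1]>110)&(h[...,2]>70)&(x>.33)&(x<.78)&(y>-.33)&(y<-.12)&(z<.06)
    Q=P[pm];print('paddle',len(Q),Q.min(0).round(4) if len(Q) else '')
    if len(Q):
        c,sz,a=cv2.minAreaRect((Q[:,:2]*1000).astype(np.float32));print(np.round(c,1),np.round(sz,1),a)
        for t in np.arange(.36,.76,.025):
            q=Q[abs(Q[:,0]-t)<.0125]
            if len(q):print(round(t,3),len(q),np.round([q[:,1].min(),q[:,1].max(),np.median(q[:,2])],4))
    fl=ok&(z<.03)&(x>.5)&(x<.62)&(y>-.23)&(y<-.2); print('floor',np.median(z[fl]), 'table',np.median(z[ok&(x>.5)&(x<.6)&(y>-.12)&(y<-.06)]))
E
python3 m2.py
```

```text
top
row 1785 (522.8056640625, 198.98394775390625) (89.67228698730469, 290.54022216796875) 87.20368194580078 [0.0316 0.0342 0.0368]
 block 359 [622.  192.5] [85.9 86.4] 87.0 [176 170  31  30 359]
 block 442 [521.6 197.4] [86.6 85.8] 87.0 [173 202  31  31 442]
 block 563 [421.8 202.2] [86.  86.7] 87.3 [170 236  31  31 563]
 low 336 [624.5 195.4] [55.  55.8] 87.7 0.0125
 low 36 [588.7 152.8] [30.7 43. ] 79.0 0.0067
paddle 696 [ 0.3835 -0.3193  0.0126]
[ 531.9 -265.5] [ 42.4 306.1] 76.66500854492188
0.385 19 [-0.2369 -0.2271  0.0279]
0.41 20 [-0.2515 -0.2281  0.0272]
0.435 49 [-0.2546 -0.2349  0.0282]
0.46 47 [-0.2614 -0.2396  0.0279]
0.485 50 [-0.2661 -0.2456  0.0276]
0.51 44 [-0.2732 -0.2514  0.0276]
0.535 45 [-0.2764 -0.2565  0.0281]
0.56 47 [-0.2827 -0.2617  0.0279]
0.585 58 [-0.2999 -0.2681  0.0268]
0.61 114 [-0.3069 -0.262   0.022 ]
0.635 116 [-0.3128 -0.2665  0.0221]
0.66 59 [-0.3193 -0.2724  0.0221]
0.685 28 [-0.3191 -0.2789  0.0215]
floor 0.008399671244849305 table -0.001907798023408902
scene
row 1423 (524.2882080078125, 197.70697021484375) (91.26202392578125, 298.1408386230469) 87.25637817382812 [0.0299 0.0366 0.0392]
 block 1022 [528.  198.4] [ 87.9 290.9] 87.2 [ 301  162   35   63 1022]
 low 77 [595.2 144.6] [11.7 88.5] 86.2 0.0082
 low 194 [613.4 195.9] [54.3 45.6] 87.1 0.0149
 low 120 [672.  213.2] [29.2 72.2] 11.1 0.0089
paddle 535 [ 0.3808 -0.3196  0.0155]
[ 532.5 -268.7] [ 42.6 310.5] 78.36054229736328
0.385 18 [-0.248  -0.2279  0.0303]
0.41 27 [-0.2501 -0.2294  0.032 ]
0.435 30 [-0.2573 -0.2349  0.0305]
0.46 32 [-0.2609 -0.2422  0.0309]
0.485 33 [-0.2664 -0.2462  0.0302]
0.51 36 [-0.2738 -0.253   0.0306]
0.535 36 [-0.2774 -0.2576  0.0308]
0.56 37 [-0.284  -0.263   0.0301]
0.585 47 [-0.3026 -0.267   0.0297]
0.61 37 [-0.3083 -0.2619  0.0252]
0.635 77 [-0.3129 -0.2681  0.0254]
0.66 77 [-0.3183 -0.2715  0.0249]
0.685 48 [-0.3196 -0.2792  0.0244]
floor 0.010449843552656879 table 0.0010142941101115577
```

```bash
cat > p.py <<'E'
# usage: p.py x y z yaw(tool x, deg) [pitch deg: + raises tool-x end]
import sys
from h import *
from scipy.spatial.transform import Rotation as R
x,y,z,yaw=map(float,sys.argv[1:5]);pit=float(sys.argv[5]) if len(sys.argv)>5 else 0
s=r.read_state();c=R.from_quat(s['orientation'])
t=R.from_euler('z',yaw,degrees=True)*R.from_euler('y',-pit,degrees=True)*R.from_euler('x',180,degrees=True)
rv=np.degrees((c.inv()*t).as_rotvec())/5
d=np.array([x,y,z])-s['eef_pos']
print('t',s['time'],'pos',s['eef_pos'].round(4),'gap',s['finger_gap'],'grip',s['grip_force'],'F',s['ft_force'].round(1))
print('turn units',rv.round(2),'shift units after turn',(t.inv().apply(d)/.025).round(2),'before',(c.inv().apply(d)/.025).round(2))
E
python3 p.py .5265 -.1775 .2 -3
```

```text
t 0.1 pos [ 0.173  -0.6     0.2305] gap 0.9982942686274848 grip 0.0 F [-0.6  0.1  0.1]
turn units [-0.02  0.    3.82] shift units after turn [ 13.24 -17.62   1.22] before [ 18.27 -12.31   1.24]
```

```bash
python3 -m pendant '{"increments":[[[0,0,0.955],[0,0,0],1],[[0,0,0.955],[0,0,0],1],[[0,0,0.955],[0,0,0],1],[[0,0,0.955],[0,0,0],1],[[0,0,0],[0.735,-0.979,0],1],[[0,0,0],[0.735,-0.979,0],1],[[0,0,0],[0.735,-0.979,0],1],[[0,0,0],[0.735,-0.979,0],1],[[0,0,0],[0.735,-0.979,0],1],[[0,0,0],[0.735,-0.979,0],1],[[0,0,0],[0.735,-0.979,0],1],[[0,0,0],[0.735,-0.979,0],1],[[0,0,0],[0.735,-0.979,0],1],[[0,0,0],[0.735,-0.979,0],1],[[0,0,0],[0.735,-0.979,0],1],[[0,0,0],[0.735,-0.979,0],1],[[0,0,0],[0.735,-0.979,0],1],[[0,0,0],[0.735,-0.979,0],1]]}' 80
python3 -m pendant '{"increments":[[[0,0,0],[0.735,-0.979,0.3],1],[[0,0,0],[0.735,-0.979,0.3],1],[[0,0,0],[0.735,-0.979,0.3],1],[[0,0,0],[0.735,-0.979,0.3],1],[[0,0,0],[0,0,0],1],[[0,0,0],[0,0,0],1]]}'; python3 p.py .5265 -.1775 .08 -3
```

```text
time: 2.35
eef_pos: [0.4485, -0.2709, 0.231]
orientation: [1.0, -0.026, -0.0, -0.0]
ft_force: [-0.2, -0.4, 0.5]
finger_gap: 1.004
grip_force: 0.0
time: 3.1
eef_pos: [0.5259, -0.1787, 0.2011]
orientation: [1.0, -0.027, -0.001, 0.0]
ft_force: [-0.0, -0.0, -0.6]
finger_gap: 1.0
grip_force: 0.0
t 3.1 pos [ 0.5259 -0.1787  0.2011] gap 1.0002582355076153 grip 0.0 F [-0.  -0.  -0.6]
turn units [ 0.01  0.01 -0.01] shift units after turn [ 0.02 -0.05  4.84] before [ 0.03 -0.05  4.84]
```

```bash
python3 -m pendant '{"increments":[[[0,0,0],[0.02,-0.05,0.97],1],[[0,0,0],[0,0,0.97],1],[[0,0,0],[0,0,0.97],1],[[0,0,0],[0,0,0.97],1],[[0,0,0],[0,0,0.97],1],[[0,0,0],[0,0,0],1],[[0,0,0],[0,0,0],-1],[[0,0,0],[0,0,0],-1],[[0,0,0],[0,0,0],-1],[[0,0,0],[0,0,0],-1],[[0,0,0],[0,0,0],-1],[[0,0,0],[0,0,0],-1]]}' 60;python3 p.py .6238 .1946 .2 -2.8
```

```text
time: 4.6
eef_pos: [0.528, -0.1775, 0.0814]
orientation: [1.0, -0.027, 0.001, 0.001]
ft_force: [-1.3, -0.4, 6.3]
finger_gap: 0.599
grip_force: 63.1
t 4.6 pos [ 0.528  -0.1775  0.0814] gap 0.5988218239838485 grip 63.07714104652405 F [-1.3 -0.4  6.3]
turn units [ 0.01 -0.03 -0.05] shift units after turn [  3.1  -15.05  -4.74] before [  3.05 -15.06  -4.75]
```

```bash
python3 -m pendant '{"increments":[[[0,0,0],[0,0,-0.5],-1],[[0,0,0],[0,0,-1],-1],[[0,0,0],[0,0,-1],-1],[[0,0,0],[0,0,-1],-1],[[0,0,0],[0,0,-1],-1],[[0,0,0],[0,0,-0.2],-1],[[0,0,0],[0,0,0],-1]]}'
python3 -m pendant '{"increments":[[[0,0,0],[0.2,-0.95,0],-1],[[0,0,0],[0.2,-0.95,0],-1],[[0,0,0],[0.2,-0.95,0],-1],[[0,0,0],[0.2,-0.95,0],-1],[[0,0,0],[0.2,-0.95,0],-1],[[0,0,0],[0.2,-0.95,0],-1],[[0,0,0],[0.2,-0.95,0],-1],[[0,0,0],[0.2,-0.95,0],-1],[[0,0,0],[0.2,-0.95,0],-1],[[0,0,0],[0.2,-0.95,0],-1],[[0,0,0],[0.2,-0.95,0],-1],[[0,0,0],[0.2,-0.95,0],-1],[[0,0,0],[0.2,-0.9,0],-1],[[0,0,0],[0.2,-0.9,0],-1],[[0,0,0],[0.2,-0.95,0],-1],[[0,0,0],[0,0,0],-1],[[0,0,0],[0,0,0],-1],[[0,0,0],[0,0,0],-1]]}'
python3 p.py .6238 .1946 .14 -2.8
python3 - <<'E'
from h import *
out=[]
for n in('scene','top'):
    s=snap(n);np.savez(f'{n}1.npz',**{k:np.array(v) for k,v in s.items()})
    c=s['color'][110:270,260:380] if n=='scene' else s['color'][130:270,140:260]
    out.append(cv2.resize(c,(400,500),interpolation=2))
cv2.imwrite('pics/held.png',np.hstack(out))
E
```

```text
time: 5.48
eef_pos: [0.5269, -0.1766, 0.1975]
orientation: [1.0, -0.026, -0.0, -0.0]
ft_force: [0.0, 0.2, -2.1]
finger_gap: 0.6
grip_force: 62.9
time: 7.72
eef_pos: [0.6207, 0.171, 0.1975]
orientation: [1.0, -0.027, -0.0, 0.001]
ft_force: [0.0, -0.1, -1.2]
finger_gap: 0.598
grip_force: 63.1
t 7.725 pos [0.6207 0.171  0.1975] gap 0.5984440866546998 grip 63.06588292121887 F [ 0.  -0.1 -1.2]
turn units [ 0.02  0.   -0.06] shift units after turn [ 0.08 -0.95  2.3 ] before [ 0.07 -0.95  2.3 ]
```

View pics/held.png

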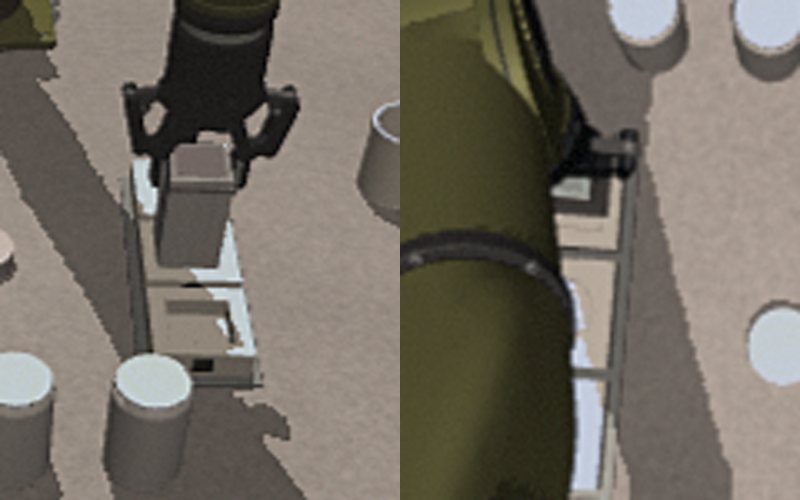

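The tin is held upright in the left (scene) half, about 24 mm short of the pocket in y. I check its offset in the hand using the front faces of the tin and the block in the scene view.

```bash
python3 - <<'E'
from h import *
s=dict(np.load('scene1.npz'));P=pts(s);x,y,z=P[...,0],P[...,1],P[...,2]
m=(z>.108)&(z<.19)&(abs(x-.64)<.04)&(abs(y-.171)<.045)&(x>.63)
Q=P[m];print('tin face',len(Q),np.percentile(Q[:,0],[10,50,90]).round(4),'y',np.percentile(Q[:,1],[2,50,98]).round(4))
for lo in np.arange(.10,.21,.01):
    q=Q[(Q[:,2]>=lo)&(Q[:,2]<lo+.01)]
    if len(q):print(round(lo,3),len(q),np.median(q[:,0]).round(4),np.percentile(q[:,1],[2,98]).round(4))
m=(z>.075)&(z<.2)&(abs(x-.62)<.05)&(abs(y-.171)<.045);print('zmin tin',np.nanmin(z[m]),np.nanpercentile(z[m],2))
m=(z>.014)&(z<.03)&(x>.655)&(x<.69)&(y>.14)&(y<.245);Q=P[m];print('block face',len(Q),np.percentile(Q[:,0],[10,50,90]).round(4),np.percentile(Q[:,1],[2,50,98]).round(4))
m=(z>.031)&(z<.042)&(x>.57)&(x<.69)&(y>.12)&(y<.265);Q=P[m];Q=Q[Q[:,0]>.65]
print('block front top',len(Q),Q[:,0].max().round(4),np.percentile(Q[:,1],[0,50,100]).round(4),np.median(Q[:,2]))
m=(z>.005)&(z<.022)&(x>.59)&(x<.65)&(y>.155)&(y<.235);Q=P[m];print('pocket floor',len(Q),np.percentile(Q[:,0],[1,99]).round(4),np.percentile(Q[:,1],[1,50,99]).round(4),np.median(Q[:,2]))
E
```

```text
tin face 317 [0.6423 0.6451 0.6473] y [0.1431 0.167  0.1934]
0.12 17 0.6443 [0.1455 0.1911]
0.13 44 0.6446 [0.1435 0.1912]
0.14 48 0.6452 [0.1431 0.1933]
0.15 52 0.6454 [0.1434 0.1918]
0.16 53 0.6457 [0.143  0.1929]
0.17 58 0.6449 [0.1435 0.1943]
0.18 45 0.6449 [0.1439 0.1935]
zmin tin 0.12538695453680726 0.12821705049543636
block face 84 [0.666  0.6686 0.6716] [0.1709 0.2035 0.2348]
block front top 150 0.6724 [0.1459 0.1951 0.2358] 0.036405747115198506
pocket floor 195 [0.5916 0.6328] [0.1691 0.1964 0.2233] 0.015291823147070671
```

```bash
python3 -m pendant '{"increments":[[[0,0,-0.06],[0.16,-0.5,0],-1],[[0,0,0],[0,-0.49,0],-1],[[0,0,0],[0,0,0.8],-1],[[0,0,0],[0,0,0.8],-1],[[0,0,0],[0,0,0.8],-1],[[0,0,0],[0,0,0.8],-1],[[0,0,0],[0,0,0],-1],[[0,0,0],[0,0,0],-1]]}'
python3 p.py .6248 .1953 .088 -2.8
```

```text
time: 8.82
eef_pos: [0.6265, 0.198, 0.1183]
orientation: [1.0, -0.023, 0.001, -0.0]
ft_force: [1.0, 0.0, -1.1]
finger_gap: 0.597
grip_force: 63.0
t 8.825 pos [0.6265 0.198  0.1183] gap 0.5966886319385084 grip 63.02146553993225 F [ 1.   0.  -1.1]
turn units [-0.01 -0.01  0.03] shift units after turn [-0.06  0.11  1.21] before [-0.06  0.11  1.21]
```

```bash
python3 -m pendant '{"increments":[[[0,0,0],[-0.06,0.11,0],-1],[[0,0,0],[0,0,0.2],-1],[[0,0,0],[0,0,0.2],-1],[[0,0,0],[0,0,0.2],-1],[[0,0,0],[0,0,0.2],-1],[[0,0,0],[0,0,0],-1]]}'
python3 p.py .6248 .1953 .0855 -2.8
```

```text
time: 9.57
eef_pos: [0.6238, 0.1943, 0.0968]
orientation: [1.0, -0.024, -0.001, 0.0]
ft_force: [0.1, -0.2, -1.6]
finger_gap: 0.597
grip_force: 63.0
t 9.575 pos [0.6238 0.1943 0.0968] gap 0.5968027327024354 grip 63.02250623703003 F [ 0.1 -0.2 -1.6]
turn units [0.01 0.01 0.02] shift units after turn [ 0.04 -0.04  0.45] before [ 0.04 -0.04  0.45]
```

```bash
python3 -m pendant '{"increments":[[[0,0,0],[0,0,0.2],-1],[[0,0,0],[0,0,0.2],-1],[[0,0,0],[0,0,0.05],-1],[[0,0,0],[0,0,0],-1],[[0,0,0],[0,0,0],-1]]}'
python3 p.py .6248 .1953 .0855 -2.8
```

```text
time: 10.2
eef_pos: [0.6245, 0.1944, 0.0864]
orientation: [1.0, -0.024, 0.0, -0.0]
ft_force: [-0.2, 0.3, -1.6]
finger_gap: 0.595
grip_force: 63.0
t 10.2 pos [0.6245 0.1944 0.0864] gap 0.5948852104888533 grip 63.022727966308594 F [-0.2  0.3 -1.6]
turn units [-0.   -0.    0.02] shift units after turn [ 0.01 -0.04  0.04] before [ 0.01 -0.04  0.04]
```

Down 1–2 mm more until contact, then release and retreat.

```bash
python3 -m pendant '{"increments":[[[0,0,0],[0,0,0.06],-1],[[0,0,0],[0,0,0.04],-1],[[0,0,0],[0,0,0],-1]]}'
python3 -m pendant '{"increments":[[[0,0,0],[0,0,0],0.5],[[0,0,0],[0,0,0],0.7],[[0,0,0],[0,0,0],1],[[0,0,0],[0,0,0],1],[[0,0,0],[0,0,0],1],[[0,0,0],[0,0,-0.5],1],[[0,0,0],[0,0,-1],1],[[0,0,0],[0,0,-1],1],[[0,0,0],[0,0,-1],1],[[0,0,0],[0,0,-1],1],[[0,0,0],[0,0,0],1]]}'
python3 - <<'E'
from h import *
s=snap('scene');cv2.imwrite('pics/placed.png',cv2.resize(s['color'][110:270,240:380],(525,600),interpolation=2))
P=pts(s);x,y,z=P[...,0],P[...,1],P[...,2]
m=(z>.05)&(z<.105)&(abs(x-.65)<.03)&(abs(y-.195)<.04);Q=P[m];print(np.median(Q[:,0]),np.percentile(Q[:,1],[2,98]))
m=(z>.105)&(z<.135)&(abs(x-.62)<.04)&(abs(y-.195)<.035);print('top z',np.nanmedian(z[m]),m.sum())
E
python3 p.py .54 -.26 .2 -12
```

```text
time: 10.58
eef_pos: [0.6247, 0.1944, 0.0855]
orientation: [1.0, -0.024, 0.001, -0.0]
ft_force: [-2.8, -1.2, 8.5]
finger_gap: 0.6
grip_force: 64.2
time: 11.95
eef_pos: [0.626, 0.1948, 0.1993]
orientation: [1.0, -0.024, 0.003, -0.001]
ft_force: [-0.2, 0.1, -0.3]
finger_gap: 1.002
grip_force: 0.0
0.6491084386950887 [0.16662981 0.21619084]
top z 0.11947559980989109 290
t 12.0 pos [0.6249 0.1946 0.1976] gap 0.9997453317164794 grip 0.0 F [-0.3  0.4 -0.9]
turn units [-0.01 -0.03  1.86] shift units after turn [ 0.46 18.49 -0.1 ] before [-2.53 18.32 -0.12]
```

View pics/placed.png

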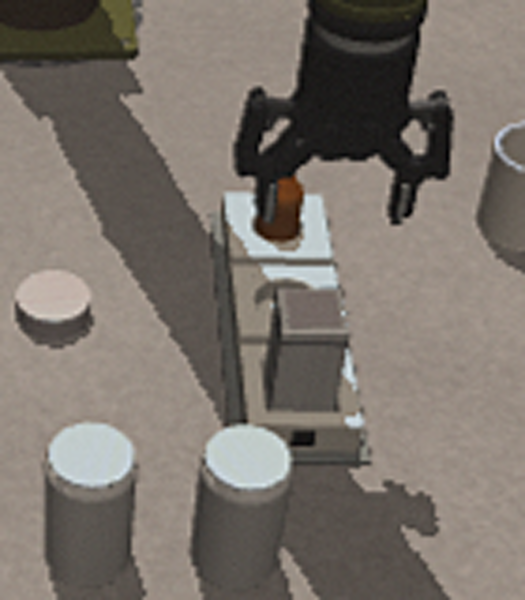

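The picture shows the tin upright in the square pocket with its top at 119 mm, so it is fully seated. Now the paddle.

```bash
python3 p.py .566 -.2737 .12 -12.2
```

```text
t 12.0 pos [0.6249 0.1946 0.1976] gap 0.9997453317164794 grip 0.0 F [-0.3  0.4 -0.9]
turn units [-0.01 -0.03  1.9 ] shift units after turn [ 1.66 18.81  3.1 ] before [-1.47 18.82  3.08]
```

```bash
python3 -m pendant '{"increments":[[[0,0,0.95],[0,0,0],0.1],[[0,0,0.95],[0,0,0],0.1],[[0,0,0],[0.09,0.99,0],0.1],[[0,0,0],[0.09,0.99,0],0.1],[[0,0,0],[0.09,0.99,0],0.1],[[0,0,0],[0.09,0.99,0],0.1],[[0,0,0],[0.09,0.99,0],0.1],[[0,0,0],[0.09,0.99,0],0.1],[[0,0,0],[0.09,0.99,0],0.1],[[0,0,0],[0.09,0.99,0],0.1],[[0,0,0],[0.09,0.99,0],0.1],[[0,0,0],[0.09,0.99,0],0.1],[[0,0,0],[0.09,0.99,0],0.1],[[0,0,0],[0.09,0.99,0],0.1],[[0,0,0],[0.09,0.99,0],0.1],[[0,0,0],[0.09,0.99,0],0.1],[[0,0,0],[0.09,0.99,0],0.1],[[0,0,0],[0.09,0.99,0],0.1],[[0,0,0],[0.09,0.99,0],0.1],[[0,0,0],[0.09,0.99,0],0.1]]}'
python3 -m pendant '{"increments":[[[0,0,0],[0.04,0.99,1],0.06],[[0,0,0],[0,0,1],0.06],[[0,0,0],[0,0,1],0.06],[[0,0,0],[0,0,0],0.06],[[0,0,0],[0,0,0],0.06]]}'; python3 p.py .566 -.2737 .015 -12.2
```

```text
time: 14.5
eef_pos: [0.5674, -0.2528, 0.1962]
orientation: [0.994, -0.107, -0.001, 0.001]
ft_force: [0.7, 0.2, -0.3]
finger_gap: 0.55
grip_force: 0.0
time: 15.12
eef_pos: [0.565, -0.2753, 0.1222]
orientation: [0.994, -0.107, 0.0, 0.0]
ft_force: [0.4, 1.2, 0.4]
finger_gap: 0.529
grip_force: 0.0
t 15.125 pos [ 0.565  -0.2753  0.1222] gap 0.5290707517295542 grip 0.0 F [0.4 1.2 0.4]
turn units [ 0.01 -0.01 -0.01] shift units after turn [ 0.02 -0.07  4.29] before [ 0.02 -0.08  4.29]
```

```bash
python3 -m pendant '{"increments":[[[0,0,0],[0.02,-0.07,0.9],0.06],[[0,0,0],[0,0,0.9],0.06],[[0,0,0],[0,0,0.9],0.06],[[0,0,0],[0,0,0.7],0.06],[[0,0,0],[0,0,0.5],0.06],[[0,0,0],[0,0,0.3],0.06],[[0,0,0],[0,0,0],0.06],[[0,0,0],[0,0,0],0.06]]}'; python3 p.py .566 -.2737 .015 -12.2
```

```text
time: 16.12
eef_pos: [0.5667, -0.2731, 0.0208]
orientation: [0.994, -0.107, 0.001, 0.001]
ft_force: [-7.9, 5.6, 29.0]
finger_gap: 0.529
grip_force: 12.0
t 16.125 pos [ 0.5667 -0.2731  0.0208] gap 0.5285883716924205 grip 12.01265076175332 F [-7.9  5.6 29. ]
turn units [ 0.01 -0.02 -0.02] shift units after turn [-0.02  0.03  0.23] before [-0.02  0.03  0.23]
```

```bash
python3 -m pendant '{"increments":[[[0,0,0],[0,0,-0.5],0.06],[[0,0,0],[0,0,0],0.06]]}'; python3 p.py .566 -.2737 .015 -12.2;python3 - <<'E'
from h import *
out=[]
for n in('scene','top'):
    s=snap(n);np.savez(f'{n}2.npz',**{k:np.array(v) for k,v in s.items()})
    c=s['color'][110:270,120:240] if n=='scene' else s['color'][130:300,270:398]
    out.append(cv2.resize(c,(400,530),interpolation=2))
cv2.imwrite('pics/grasp.png',np.hstack(out))
E
```

```text
time: 16.38
eef_pos: [0.5675, -0.273, 0.0301]
orientation: [0.994, -0.106, 0.001, 0.0]
ft_force: [-1.0, 0.5, -0.3]
finger_gap: 0.529
grip_force: 0.0
t 16.375 pos [ 0.5675 -0.273   0.0301] gap 0.5286332018758634 grip 0.0 F [-1.   0.5 -0.3]
turn units [ 0.01 -0.04 -0.  ] shift units after turn [-0.05  0.04  0.6 ] before [-0.05  0.04  0.6 ]
```

View pics/grasp.png

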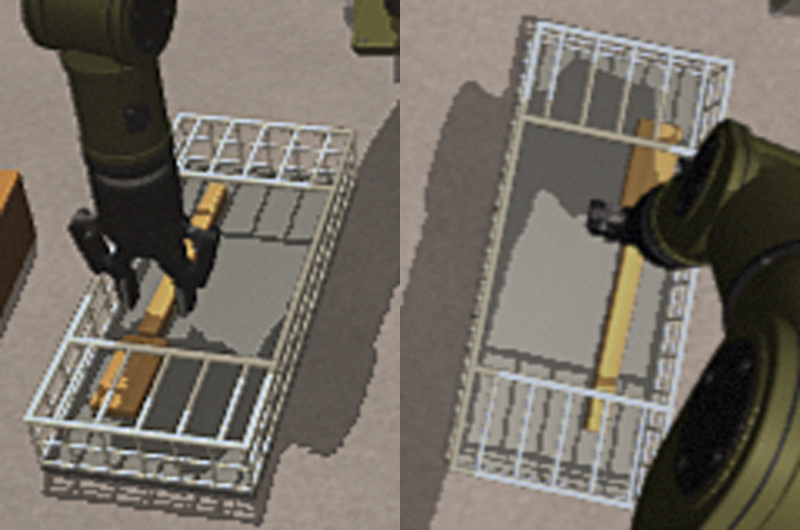

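The fingers straddle the handle, but the left knuckle, at about (80,230) in the left half, is over the near-side wall and probably touched it. I'll take a shallow grip, slide the paddle about 30 mm toward the tray's middle, and regrip deeper.

```bash
python3 -m pendant '{"increments":[[[0,0,0],[-0.03,0.02,0.24],0.06],[[0,0,0],[0,0,0],-1],[[0,0,0],[0,0,0],-1],[[0,0,0],[0,0,0],-1],[[0,0,0],[0,0,0],-1],[[0,0,0],[0,0,0],-1]]}' 30; python3 p.py .566 -.2737 .015 -12.2
```

```text
time: 17.23
eef_pos: [0.5654, -0.2726, 0.0227]
orientation: [0.994, -0.106, -0.0, -0.0]
ft_force: [0.7, -0.6, -0.9]
finger_gap: 0.221
grip_force: 31.4
t 17.225 pos [ 0.5654 -0.2726  0.0227] gap 0.2211932256382516 grip 31.386521458625793 F [ 0.7 -0.6 -0.9]
turn units [-0.  0. -0.] shift units after turn [0.03 0.04 0.31] before [0.03 0.04 0.31]
```

```bash
python3 -m pendant '{"increments":[[[0,0,0],[0,-0.3,0],-1],[[0,0,0],[0,-0.3,0],-1],[[0,0,0],[0,-0.3,0],-1],[[0,0,0],[0,-0.3,0],-1],[[0,0,0],[0,-0.2,0],-1],[[0,0,0],[0,0,0],-1],[[0,0,0],[0,0,0],0.06],[[0,0,0],[0,0,0],0.06],[[0,0,0],[0,0,0],0.06],[[0,0,0],[0,0,0.2],0.06],[[0,0,0],[0,0,0.2],0.06],[[0,0,0],[0,0,0],0.06]]}'; python3 p.py .5717 -.2392 .013 -12.2
```

```text
time: 18.73
eef_pos: [0.5723, -0.2383, 0.0121]
orientation: [0.994, -0.106, -0.001, -0.0]
ft_force: [-0.1, -0.0, -0.7]
finger_gap: 0.533
grip_force: 0.0
t 18.725 pos [ 0.5723 -0.2383  0.0121] gap 0.5328171433642197 grip 0.0 F [-0.1 -0.  -0.7]
turn units [-0.    0.01 -0.  ] shift units after turn [-0.02  0.04 -0.04] before [-0.02  0.04 -0.04]
```

```bash
python3 -m pendant '{"increments":[[[0,0,0],[0,0,0],-1],[[0,0,0],[0,0,0],-1],[[0,0,0],[0,0,0],-1],[[0,0,0],[0,0,0],-1],[[0,0,0],[0,0,0],-1],[[0,0,0],[0,0,-0.2],-1],[[0,0,0],[0,0,0],-1]]}' 100; python3 - <<'E'
from h import *
for n in('top','scene'):
    s=snap(n);P=pts(s);x,y,z=P[...,0],P[...,1],P[...,2];h=cv2.cvtColor(s['color'],cv2.COLOR_BGR2HSV)
    pm=(h[...,0]>10)&(h[...,0]<28)&(h[...,1]>110)&(h[...,2]>70)&(x>.33)&(x<.78)&(y>-.33)&(y<-.12)&(z<.06)
    Q=P[pm];c,sz,a=cv2.minAreaRect((Q[:,:2]*1000).astype(np.float32));print(n,len(Q),np.round(c,1),np.round(sz,1),a,Q[:,0].min(),Q[:,0].max())
    for t in np.arange(.36,.74,.04):
        q=Q[abs(Q[:,0]-t)<.02]
        if len(q)>4:print(round(t,3),len(q),np.round([q[:,1].min(),q[:,1].max(),np.median(q[:,2])],4))
E
python3 p.py .5717 -.2392 .013 -12.2
```

```text
time: 19.6
eef_pos: [0.573, -0.2386, 0.0179]
orientation: [0.994, -0.106, 0.0, 0.0]
ft_force: [-0.5, 0.4, -0.9]
finger_gap: 0.206
grip_force: 98.2
top 515 [ 540.9 -229.2] [ 43.2 307.3] 76.8084487915039 0.39194581682381935 0.6922589496312326
0.4 36 [-0.2029 -0.19    0.0319]
0.44 64 [-0.2178 -0.1982  0.033 ]
0.48 68 [-0.2274 -0.2046  0.0322]
0.52 68 [-0.2369 -0.2133  0.0323]
0.56 33 [-0.2423 -0.2222  0.0312]
0.6 17 [-0.2398 -0.2253  0.0274]
0.64 153 [-0.2776 -0.2262  0.0268]
0.68 76 [-0.2811 -0.2356  0.0258]
scene 435 [ 542.3 -229.3] [ 43.  310.2] 76.8244857788086 0.39066863980917677 0.6971109607365599
0.4 32 [-0.2146 -0.192   0.0352]
0.44 49 [-0.2215 -0.1972  0.0352]
0.48 15 [-0.221  -0.2045  0.0336]
0.52 16 [-0.2234 -0.2141  0.0341]
0.56 19 [-0.2455 -0.2354  0.0356]
0.6 84 [-0.2667 -0.2262  0.0316]
0.64 93 [-0.2759 -0.2303  0.0294]
0.68 127 [-0.2841 -0.2365  0.0288]
t 19.7 pos [ 0.5727 -0.2384  0.0176] gap 0.2060223481540668 grip 98.20754885673523 F [ 0.1 -0.9 -1.8]
turn units [-0.  0. -0.] shift units after turn [-0.03  0.04  0.18] before [-0.03  0.04  0.18]
```

The paddle is level and held 5 mm up. I slide it 47 mm toward the robot, then raise the blade end.

```bash
python3 -m pendant '{"increments":[[[0,0,0],[-0.47,0,0],-1],[[0,0,0],[-0.47,0,0],-1],[[0,0,0],[-0.47,0,0],-1],[[0,0,0],[-0.47,0,0],-1],[[0,0,0],[0,0,0],-1],[[0,0,0],[0,0,0],-1]]}'; python3 p.py .52 -.228 .066 -12.2 12.5
```

```text
time: 20.45
eef_pos: [0.5275, -0.2287, 0.0179]
orientation: [0.994, -0.106, 0.001, 0.0]
ft_force: [1.0, -0.4, -2.4]
finger_gap: 0.202
grip_force: 98.2
t 20.45 pos [ 0.5275 -0.2287  0.0179] gap 0.2017973836493453 grip 98.16405415534973 F [ 1.  -0.4 -2.4]
turn units [ 0.    2.49 -0.  ] shift units after turn [ 0.12  0.04 -1.94] before [-0.3   0.04 -1.92]
```

```bash
python3 -m pendant '{"increments":[[[0,0.5,0],[0,0,-0.33],-1],[[0,0.5,0],[0,0,-0.33],-1],[[0,0.5,0],[0,0,-0.33],-1],[[0,0.5,0],[0,0,-0.33],-1],[[0,0.5,0],[0,0,-0.33],-1],[[0,0,0],[0,0,0],-1],[[0,0,0],[0,0,0],-1]]}'; python3 p.py .5275 -.2287 .06 -12.2 12.5
python3 - <<'E'
from h import *
out=[]
for n in('scene','top'):
    s=snap(n)
    c=s['color'][110:270,120:240] if n=='scene' else s['color'][130:300,270:398]
    out.append(cv2.resize(c,(400,530),interpolation=2))
cv2.imwrite('pics/tilt.png',np.hstack(out))
E
```

```text
time: 21.32
eef_pos: [0.5275, -0.2296, 0.0621]
orientation: [0.989, -0.106, 0.105, 0.01]
ft_force: [0.5, 0.3, -1.5]
finger_gap: 0.2
grip_force: 98.0
t 21.325 pos [ 0.5275 -0.2296  0.0621] gap 0.1997605537169412 grip 98.01591396331787 F [ 0.5  0.3 -1.5]
turn units [-0.02  0.08 -0.  ] shift units after turn [-0.03 -0.04  0.08] before [-0.03 -0.04  0.08]
```

View pics/tilt.png

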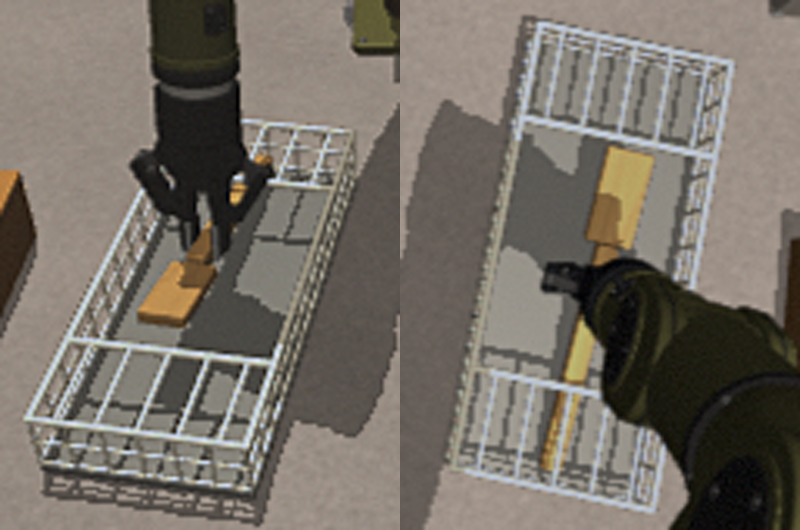

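The right half shows the blade end at about (630,155), up inside the opening, with the handle end still under the near cover at about (550,465). There is no contact force. I draw it out along its axis, then lift.

```bash
python3 -m pendant '{"increments":[[[0,0,0],[0.6,0,0],-1],[[0,0,0],[0.6,0,0],-1],[[0,0,0],[0.6,0,0],-1],[[0,0,0],[0.6,0,0],-1],[[0,0,0],[0.6,0,0],-1],[[0,0,0],[0.6,0,0],-1],[[0,0,0],[0.6,0,0],-1],[[0,0,0],[0.6,0,0],-1],[[0,0,0],[0,0,0],-1],[[0,0,0],[0,0,0],-1]]}'; python3 p.py .6305 -.252 .28 -12.2 12
```

```text
time: 22.68
eef_pos: [0.6403, -0.254, 0.0865]
orientation: [0.989, -0.106, 0.103, 0.01]
ft_force: [-0.4, 0.4, -0.8]
finger_gap: 0.202
grip_force: 98.0
t 22.675 pos [ 0.6403 -0.254   0.0865] gap 0.20244298085965085 grip 98.01571369171143 F [-0.4  0.4 -0.8]
turn units [-0.02  0.02 -0.  ] shift units after turn [ 1.22  0.   -7.65] before [ 1.21 -0.01 -7.65]
```

```bash
python3 -m pendant '{"increments":[[[0,0,0],[0.14,0,-0.7],-1],[[0,0,0],[0.14,0,-0.7],-1],[[0,0,0],[0.14,0,-0.7],-1],[[0,0,0],[0.14,0,-0.7],-1],[[0,0,0],[0.14,0,-0.7],-1],[[0,0,0],[0.14,0,-0.7],-1],[[0,0,0],[0.14,0,-0.7],-1],[[0,0,0],[0.14,0,-0.7],-1],[[0,0,0],[0.14,0,-0.7],-1],[[0,0,0],[0.14,0,-0.7],-1],[[0,0,0],[0,0,0],-1],[[0,0,0],[0,0,0],-1],[[0,0,0],[0,0,0],-1],[[0,0,0],[0,0,0],-1]]}'; python3 p.py .6305 -.252 .28 -12.2 12
python3 - <<'E'
from h import *
s=snap('scene');cv2.imwrite('pics/end.png',s['color'])
P=pts(s);x,y,z=P[...,0],P[...,1],P[...,2];h=cv2.cvtColor(s['color'],cv2.COLOR_BGR2HSV)
pm=(h[...,0]>8)&(h[...,0]<28)&(h[...,1]>110)&(h[...,2]>50)&(x>.3)&(x<.9)&(y>-.36)&(y<-.1)&(z>.02)
Q=P[pm];print(len(Q),Q.min(0),Q.max(0))
m=(z>.105)&(z<.135)&(abs(x-.62)<.04)&(abs(y-.195)<.035);print('tin top z',np.nanmedian(z[m]),np.nanmean(x[m]),np.nanmean(y[m]))
E
```

```text
time: 24.42
eef_pos: [0.6388, -0.254, 0.265]
orientation: [0.989, -0.106, 0.104, 0.01]
ft_force: [0.8, 1.1, -0.2]
finger_gap: 0.206
grip_force: 98.0
t 24.425 pos [ 0.6388 -0.254   0.265 ] gap 0.20576779253703592 grip 98.0154275894165 F [ 0.8  1.1 -0.2]
turn units [-0.02  0.01 -0.  ] shift units after turn [-0.21 -0.01 -0.66] before [-0.21 -0.01 -0.66]
791 [ 0.45931755 -0.2971046   0.23475675] [ 0.76015673 -0.18006864  0.63850574]
tin top z 0.11947292573146667 0.6309696387886156 0.19163998489753575
```

View pics/end.png

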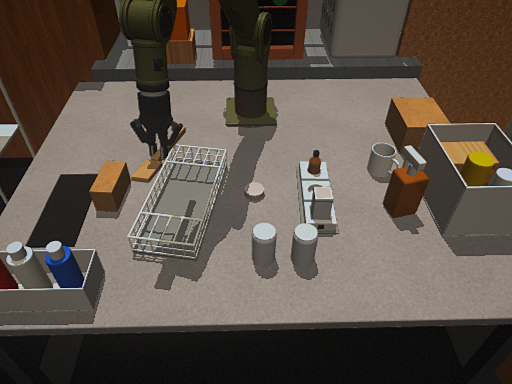

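The paddle is held in the air, with its lowest point at about 0.22 m. The tin is seated at about (320,200) and nothing else has moved.

```bash
python3 -c "
from bench import r
print(r.finish_job())"
```

```text
the job is handed in; nothing more can be done
None
```

I put the tin fully down in the square pocket and released it, then tilted the paddle out blade end first. It was still held in the air about 15 cm above the tray's rim when I handed the job in at about 24.5 s; no verdict came back.

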